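# Set and lock the button-die clamp

## Task

The small grey bench clamp on the cutting table stands over a round brass button die. Turn its narrow top knob clockwise, without moving the wide ring below it, until the foot presses on the die with about 25 N; then turn the wide ring clockwise up to its stop to lock the setting, leaving the knob as it is set, and let go. Never press the die with more than 45 N, and leave the things around it alone.

Things in the scene. Friction and masses are not known exactly. Their poses are not given: they have to be found in the camera images.
- clamp: Grey C-shaped bench clamp, fixed (place, yaw vary). Origin: on the table top, under the vertical axis of knob, ring, foot. Own x points from the axis to the column. Base plate 175 x 110 x 16 mm (x -58 to 118 mm), column x 62 to 108 mm, arm 50 mm wide (x -38 to 108 mm), its top 115 mm above the table; a 38 mm dia neck rises from it to the ring at 140 mm.
- knob_grip (a point): Point on the axis of the narrow top knob, 187 mm above the table, where it can be gripped. The knob is a black fluted cylinder, 32 mm dia, from 168 to 200 mm above the table; its underside is 6 mm above the top of the ring. It does not rise or sink as it turns.
- knob (a joint): Angle of the knob in rad, 0 to 0.4 at the start, grows clockwise seen from above; at most 2.6 rad of turning is needed (end at 5). Drives the foot down 5 mm per rad; stays where left. Dry friction: it moves clockwise at 0.19 N m and counterclockwise at 0.25 N m while the foot is free. Each newton on the die adds 0.005 N m against clockwise turning (0.125 at 25 N) and helps as much backwards.
- ring_grip (a point): Point on the axis of the wide locking ring, 156 mm above the table, where it can be gripped. The ring is a knurled steel disc, 56 mm dia, from 140 to 162 mm above the table, concentric with the knob, which stands up from its middle to 38 mm above its top; free all round and to 25 mm below it.
- ring_mark (a point): Point on the upper rim of the ring, 28 mm from the axis, beside the dark dot on its top; turns with the ring.
- ring (a joint): Angle of the ring in rad: 0 to 0.3 at the start (loose), grows clockwise seen from above, 1.2 at its firm stop (locked). Turning it takes 0.12 N m; it stays where it is left.
- foot: Round steel foot, 28 mm dia, 8 mm thick, under the clamp's arm. Origin: centre of its underside, which starts 2 to 8 mm above the die. Hangs on a spring.
- die: Loose round brass die, 44 mm dia, 18 mm high, lying on the clamp's 60 mm round anvil, under the foot. Origin: centre of its underside. The anvil's height varies by 4 mm.
- iron: Loose dark cast flat iron, 142 x 85 mm, 95 mm high with its handle; origin under the sole's middle. Leave alone.
- spool: Loose orange thread spool, 38 mm dia, 50 mm high, origin under its middle. Leave alone.
- pinbox: Loose green open pin box, 90 x 120 x 35 mm, origin under its middle. Leave alone.
Not all that is in view belongs to the job. There is more than one size of the clamp; the job needs the middle-sized.

How it is judged:
By the outcome, as a careful person would: the job done as asked, in the order asked, and still so for the second after the job is handed in, with the robot touching nothing.
It also fails if it takes over 69 s, if anything falls off the work surface, if the arm or the gripper's body presses on something with over 40 N, if the wrist force passes 120 N, or if a joint passes its speed limit or range.

## Robot

A 6-joint arm with a two-finger parallel gripper is mounted at the origin on the work surface. World frame = base frame: x ahead of the robot, y to its left, z up, the work surface at z = 0. Lengths are in m, angles in degrees, forces in N, time in s.
With the tool pointing down it reaches from about 0.325 to 0.85 m from the base axis. Payload 15.5 kg.
Tool frame: the origin (TCP) lies midway between the tips of the shut fingers; the grasp point (between the pads) lies 19 mm behind it; y points along the fingers, x is the direction in which the jaws open and shut, and the axes are right-handed (so a half turn about y gives the same grasp; the last joint's range is limited). The gripper opens to 91 mm and grips with 3 to 60 N. Pads are 32 mm wide; open, the fingers measure 118 mm over their backs; the gripper's body (76 mm by 178 mm) begins 60 mm behind the grasp point.
Start: joints at [-79.441, 28.281, 77.091, -0, 74.628, -5.472], TCP at [0.173, -0.601, 0.185] pointing down, gripper open.
Joint ranges: [-166.48, 166.48], [-47.26, 123.95], [12.59, 153.08], [-70.14, 250.14], [6.76, 159.57], [-176.63, 176.63]. Speed limits (degrees/s): [108.29, 108.29, 147.25, 172.46, 172.46, 172.46].

## Interface

Orientations are given as a 3x3 rotation matrix whose columns are the frame's x, y, z axes.
In Python, from bench import ctrl gives the robot as it stands. The module is installed in compiled form; this text tells all that it offers. Calls block until the motion is done:
- ctrl.goto(position, orientation): joint-space move of the TCP to a pose.
- ctrl.move_l(position, vel=0.15, ori=None, contact_N=None): straight line of the TCP; ori=None keeps the orientation; vel is the mean speed in m/s. With contact_N (N) it stops when the force on the tool has changed by that much, and returns True; else False.
- ctrl.movej(angles): joint-space move.
- ctrl.command_gripper(opening): opening from 0.0 (shut) to 1.0 (fully open); the grip force is fixed at half the most; returns when the fingers have stopped.
- ctrl.sleep(seconds).
- ctrl.ik(position, orientation): joint angles nearest the present ones, or None.
- ctrl.read_camera(name): name is "scene" or "top"; returns the picture (420x560x3 uint8, blue, green, red); there is no depth.
- ctrl.camera_params(name): a dict with "fx", "fy", "cx", "cy" (pixels), "D" ([k1, k2, p1, p2, k3] as OpenCV has them; the pictures are not rectified), "pose" (4x4, takes a point from camera to world coordinates). Camera axes: x right, y up, looking along -z (the intrinsics and any distortion apply to the point x, -y, -z); pixel columns grow to the right and rows downward; lengths in m; the calibration is good to about 2 mm. A picture is of the moment at which its call begins. camera_params takes no time and is no camera call.
A pose or a line that the arm cannot do raises ctrl.MotionError and nothing moves.
- ctrl.sign_off(): hands the job in, once; it reports no verdict.
Readings, each from a call of its own:
- ctrl.current_t(): time.
- ctrl.current_q(): joint angles.
- ctrl.current_dq(): joint speeds.
- ctrl.current_effort(): joint torques, N m.
- ctrl.current_tool_pos(): TCP position.
- ctrl.current_eef_rot(): TCP orientation.
- ctrl.current_contact_force(): force on the tool from outside, world axes, zero at the start.
- ctrl.current_wrist_torque(): the same for the moment, N m.
- ctrl.current_grip_width(): opening from 0.0 (shut) to 1.0 (fully open).
Only numpy, scipy, OpenCV 4.12 (cv2) and the standard library are available. Lean on these libraries where they do the work, as an engineer would, in place of code of your own. Each camera call takes 0.05 s, during which the arm holds its last target.

## Working session

There is one attempt and no reset: what is moved stays moved. The work goes in short steps, each a Python script; the robot and the scene stay as the last script left them, time stands still between calls to the robot, and variables do not carry over. Pictures are saved under pics/ and viewed, and the job is handed in when it is done.

```bash
mkdir -p pics; python3 - <<'E'
from bench import ctrl
import cv2
for n in("scene","top"):
    cv2.imwrite(f"pics/{n}0.png",ctrl.read_camera(n)); p=ctrl.camera_params(n); print(n,p)
print(ctrl.current_t(),ctrl.current_eef_rot(),ctrl.current_grip_width())
E
```

```text
scene {'fx': 414.3757716688679, 'fy': 414.3757716688679, 'cx': 276.43774280661336, 'cy': 207.34874103746293, 'D': array([-0.12147581,  0.        ,  0.        ,  0.        ,  0.        ]), 'pose': array([[-0.64826034, -0.55596734,  0.52024883,  0.93753593],
       [ 0.76132704, -0.46267987,  0.45421193,  0.48886533],
       [-0.01181834,  0.69052708,  0.72320998,  0.82296057],
       [ 0.        ,  0.        ,  0.        ,  1.        ]])}
top {'fx': 436.5468269493255, 'fy': 436.5468269493255, 'cx': 285.7597998727454, 'cy': 209.30976049755083, 'D': array([-0.01714798,  0.        ,  0.        ,  0.        ,  0.        ]), 'pose': array([[ 0.02414409,  0.99421888, -0.10462257,  0.31938449],
       [-0.9996808 ,  0.02323194, -0.00992859,  0.05435305],
       [-0.00744061,  0.10482889,  0.99446244,  1.21000633],
       [ 0.        ,  0.        ,  0.        ,  1.        ]])}
0.1 [[ 2.76128072e-01 -2.19100439e-04  9.61120825e-01]
 [-9.61120153e-01  1.14079982e-03  2.76128140e-01]
 [-1.15694626e-03 -9.99999325e-01  1.04425009e-04]] 0.9963785485913894
```

View pics/scene0.png

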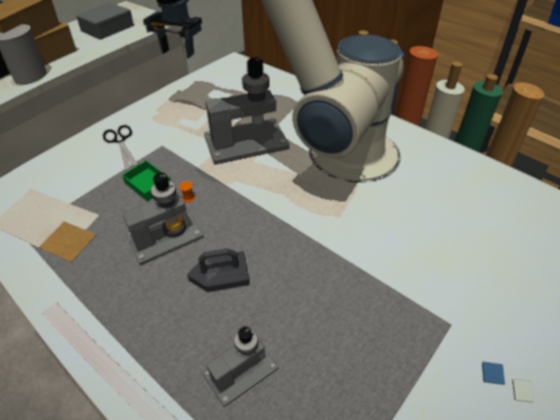

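View pics/top0.png

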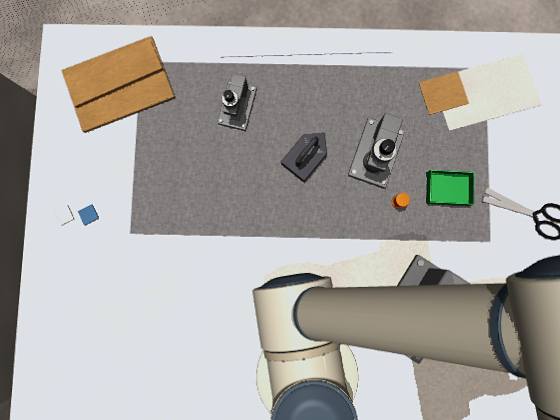

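The scene view shows three clamps. The middle-sized one has brass under its foot, with its knob at scene (162,182) and top (387,148). The spool and pin box are next to it. I'll zoom in.

```bash
cat > h.py <<'E'
import numpy as np, cv2
from bench import ctrl
def ray(n,u,v):
    p=ctrl.camera_params(n);K=np.array([[p['fx'],0,p['cx']],[0,p['fy'],p['cy']],[0,0,1]])
    a=cv2.undistortPoints(np.array([[[u,v]]],float),K,p['D'])[0,0]
    T=p['pose'];return T[:3,3],T[:3,:3]@np.array([a[0],-a[1],-1])
def plane(n,u,v,z):
    o,d=ray(n,u,v);return o+d*(z-o[2])/d[2]
def proj(n,P):
    p=ctrl.camera_params(n);K=np.array([[p['fx'],0,p['cx']],[0,p['fy'],p['cy']],[0,0,1]])
    T=p['pose'];c=(np.atleast_2d(P)-T[:3,3])@T[:3,:3];c=c*[1,-1,-1]
    return cv2.projectPoints(c,np.zeros(3),np.zeros(3),K,p['D'])[0][:,0]
def crop(img,x0,y0,x1,y1,f,name):
    cv2.imwrite(name,cv2.resize(img[y0:y1,x0:x1],None,fx=f,fy=f,interpolation=cv2.INTER_CUBIC))
E
python3 - <<'E'
from h import *
a=cv2.imread('pics/top0.png');b=cv2.imread('pics/scene0.png')
crop(a,340,105,420,215,5,'pics/tz.png');crop(b,115,155,215,265,5,'pics/sz.png')
E
```

```text
(no output)
```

View pics/tz.png

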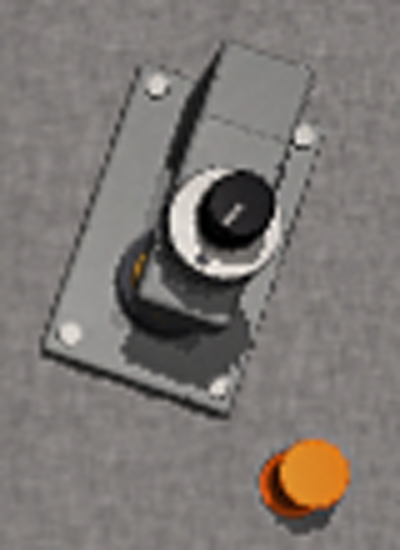

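View pics/sz.png

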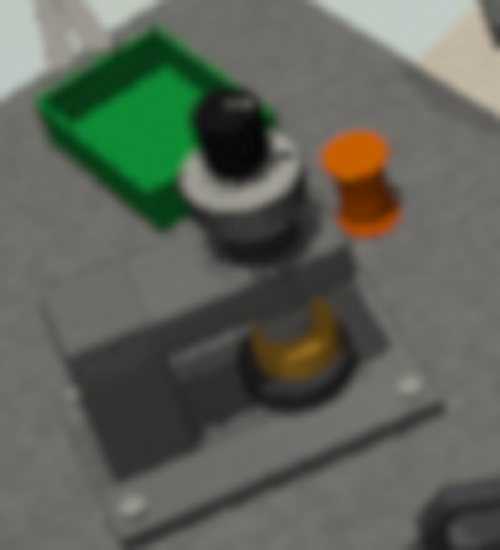

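```bash
python3 - <<'E'
from h import *
a=cv2.imread('pics/top0.png')
g=a.max(2)
def comp(m,pt):
    n,l,s,c=cv2.connectedComponentsWithStats(m.astype(np.uint8));
    return l==l[pt[1],pt[0]],s[l[pt[1],pt[0]]]
sub=np.zeros_like(g);sub[130:165,370:400]=1
m=((g>170)&(sub>0)); ys,xs=np.where(m)
h=cv2.convexHull(np.c_[xs,ys].astype(np.float32));c,r=cv2.minEnclosingCircle(h);print('ring',c,r,cv2.fitEllipse(h));R=plane('top',*c,.162);print(R, 0.028*436/1.05)
print('ellipse c',plane('top',*cv2.fitEllipse(h)[0],.162))
m=((g<45)&(sub>0)).astype(np.uint8);n,l,s,cc=cv2.connectedComponentsWithStats(m);print(s,cc)
# base screws: bright dots
for u,v in((340+157/5,105+85/5),(340+304/5,105+135/5),(340+70/5,105+333/5),(340+219/5,105+386/5)):print('screw',plane('top',u,v,.018))
for u,v in((340+44/5,105+350/5),(340+228/5,105+410/5),(340+142/5,105+66/5)):print('base corner',plane('top',u,v,.016))
print('spool',plane('top',340+315/5,105+475/5,.05))
for n in('top','scene'):
  for z in(.2,.162,.14):print(n,z,proj(n,[R[0],R[1],z]))
# dot
print('dot',plane('top',340+204/5,105+259/5,.162)-R)
E
```

```text
ring (388.7127685546875, 144.2872314453125) 16.804195404052734 ((388.6875305175781, 145.38426208496094), (22.17314338684082, 34.35589599609375), 48.78966522216797)
[ 0.59577451 -0.18363965  0.162     ] 11.626666666666667
ellipse c [ 0.59302351 -0.18357304  0.162     ]
[[     0      0    560    420 234955]
 [   374    130      5     10     24]
 [   398    133      1      1      1]
 [   380    139     15     16    155]
 [   372    144     18     19     61]
 [   370    151      1      4      4]] [[279.39167926 209.564091  ]
 [375.58333333 134.04166667]
 [398.         133.        ]
 [387.17419355 146.83225806]
 [377.44262295 156.55737705]
 [370.         152.5       ]]
screw [ 0.6965488  -0.16792328  0.018     ]
screw [ 0.6697005  -0.25021837  0.018     ]
screw [ 0.55417944 -0.1201375   0.018     ]
screw [ 0.52637844 -0.20262495  0.018     ]
base corner [ 0.54467376 -0.10609683  0.016     ]
base corner [ 0.51341259 -0.20803145  0.016     ]
base corner [ 0.70798036 -0.1598388   0.016     ]
spool [ 0.47379611 -0.24711942  0.05      ]
top 0.2 [[392.35426471 140.2275555 ]]
top 0.162 [[388.71276855 144.28723145]]
top 0.14 [[386.71927625 146.50953674]]
scene 0.2 [[152.30838252 176.21962834]]
scene 0.162 [[155.9142324  188.26538605]]
scene 0.14 [[157.92460946 194.94237038]]
dot [-0.0317204   0.01938375  0.        ]
```

```bash
python3 - <<'E'
from h import *
a=cv2.imread('pics/top0.png');b=cv2.imread('pics/scene0.png')
def hull(img,box,t):
    g=img.max(2);m=np.zeros(g.shape,np.uint8);x0,y0,x1,y1=box;m[y0:y1,x0:x1]=g[y0:y1,x0:x1]>t
    n,l,s,c=cv2.connectedComponentsWithStats(m);i=1+np.argmax(s[1:,4]);print('area',s[i]);ys,xs=np.where(l==i)
    return cv2.convexHull(np.c_[xs,ys].astype(np.float32))
for t in(140,170,190):
    h=hull(a,(370,134,397,165),t);e=cv2.fitEllipse(h);c,r=cv2.minEnclosingCircle(h);print('top',t,e,c,r,plane('top',*e[0],.162),plane('top',*c,.162))
for t in(100,120,140):
    h=hull(b,(148,175,180,210),t);print('scene',t,cv2.boundingRect(h))
c=(384.5,149.5)
for d in(0.,):
  pass
# knob top by dark component: right/top edges, z=.2
P=np.array([0.583,-0.1756,0])
for z in(.2,.168,.162,.14): print(z,proj('top',P+[0,0,z]),proj('scene',P+[0,0,z]))
# overlays at rims for P
for n,img,box in(('top',a,(340,105,420,215)),('scene',b,(115,155,215,265))):
    x0,y0,x1,y1=box;im=cv2.resize(img[y0:y1,x0:x1],None,fx=5,fy=5,interpolation=cv2.INTER_CUBIC)
    th=np.linspace(0,2*np.pi,60)
    for z,r,col in((.2,.016,(0,0,255)),(.162,.028,(0,255,0)),(.14,.028,(255,0,0))):
        q=proj(n,np.c_[P[0]+r*np.cos(th),P[1]+r*np.sin(th),0*th+z]);q=((q-[x0,y0]+.5)*5).astype(int)
        cv2.polylines(im,[q.reshape(-1,1,2)],True,col,1)
    cv2.imwrite(f'pics/ov_{n}.png',im)
im=np.hstack([cv2.imread('pics/ov_top.png')[:500],cv2.imread('pics/ov_scene.png')[:500,:400]]);cv2.imwrite('pics/ov.png',im)
E
```

```text
area [374 134  23  27 203]
top 140 ((385.4369812011719, 146.34359741210938), (24.11326026916504, 27.368928909301758), 7.5520339012146) (385.5985107421875, 146.21182250976562) 13.880637168884277 [ 0.59043369 -0.17560547  0.162     ] [ 0.59077298 -0.17600149  0.162     ]
area [374 139  22  21 128]
top 170 ((384.60748291015625, 149.1743927001953), (20.754596710205078, 22.05188751220703), 106.14793395996094) (384.5, 149.5) 11.068072319030762 [ 0.58330223 -0.17356877  0.162     ] [ 0.58248193 -0.17330517  0.162     ]
area [374 139  11  20  81]
top 190 ((383.0934143066406, 148.97642517089844), (18.719865798950195, 20.153610229492188), 176.687744140625) (381.5, 148.5) 9.823541641235352 [ 0.58371054 -0.16986253  0.162     ] [ 0.5848109  -0.16596169  0.162     ]
area [148 175  32  22 361]
scene 100 (148, 175, 32, 22)
area [148 175  27  22 202]
scene 120 (148, 175, 27, 22)
area [151 186  23  10  82]
scene 140 (151, 186, 23, 10)
0.2 [[388.96453748 145.43267265]] [[158.8684475  174.80426601]]
0.168 [[385.97766414 148.71969805]] [[161.75920978 185.00438658]]
0.162 [[385.43735377 149.31428532]] [[162.28840782 186.86478747]]
0.14 [[383.50661686 151.43892675]] [[164.19513913 193.55053971]]
```

View pics/ov.png

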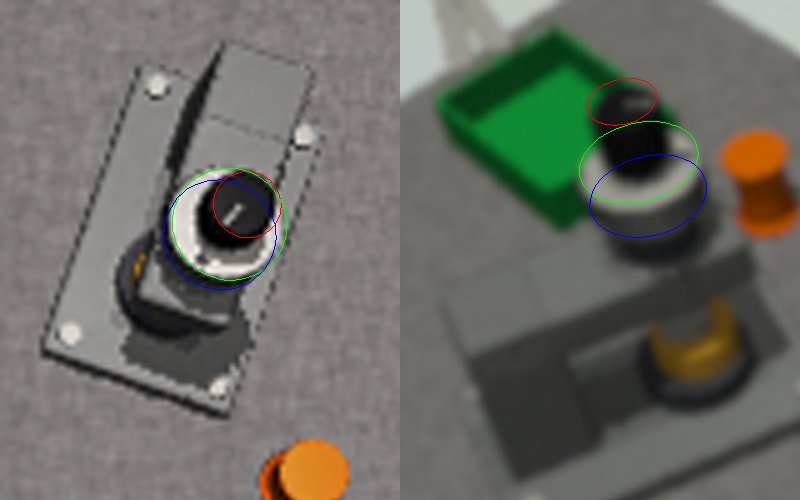

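```bash
cat >> h.py <<'E'
def Rz(deg):
    a=np.deg2rad(deg);x=np.array([np.cos(a),np.sin(a),0]);y=np.array([0,0,-1.]);return np.c_[x,y,np.cross(x,y)]
E
python3 - <<'E'
from h import *
print('knob scene',plane('scene',160.2,175.5,.2),'ring scene',plane('scene',162.7,189.,.162),'knob top',plane('top',388.1,146,.2))
print('big clamp knob',plane('scene',256,66,.28),plane('scene',256,66,.25))
for a in range(-180,181,30):
    q=ctrl.ik([.582,-.1735,.17],Rz(a));print(a,None if q is None else np.round(q,1))
E
```

```text
knob scene [ 0.58253054 -0.17126835  0.2       ] ring scene [ 0.58698881 -0.16904853  0.162     ] knob top [ 0.58158237 -0.1735561   0.2       ]
big clamp knob [ 0.17359469 -0.24389624  0.28      ] [ 0.13138492 -0.28438325  0.25      ]
-180 [-22.2  27.7  80.8  -0.   71.5 157.8]
-150 [-22.2  27.7  80.8   0.   71.5 127.8]
-120 [-22.2  27.7  80.8  -0.   71.5  97.8]
-90 [-22.2  27.7  80.8  -0.   71.5  67.8]
-60 [-22.2  27.7  80.8   0.   71.5  37.8]
-30 [-22.2  27.7  80.8  -0.   71.5   7.8]
0 [-22.2  27.7  80.8  -0.   71.5 -22.2]
30 [-22.2  27.7  80.8  -0.   71.5 -52.2]
60 [-22.2  27.7  80.8   0.   71.5 -82.2]
90 [ -22.2   27.7   80.8   -0.    71.5 -112.2]
120 [ -22.2   27.7   80.8   -0.    71.5 -142.2]
150 [ -22.2   27.7   80.8    0.    71.5 -172.2]
180 [-22.2  27.7  80.8  -0.   71.5 157.8]
```

```bash
python3 - <<'E'
from h import *
p=ctrl.current_tool_pos();ctrl.move_l([p[0],p[1],.33],vel=.25)
ctrl.goto([.582,-.173,.30],Rz(90)); print(ctrl.current_t(),ctrl.current_q())
cv2.imwrite('pics/s1.png',ctrl.read_camera('scene'))
print(ctrl.move_l([.582,-.173,.170],vel=.1,contact_N=6))
print(ctrl.current_t(),ctrl.current_tool_pos(),ctrl.current_contact_force(),ctrl.current_wrist_torque())
cv2.imwrite('pics/s2.png',ctrl.read_camera('scene'))
crop(cv2.imread('pics/s2.png'),100,110,240,260,4,'pics/s2z.png')
E
```

```text
2.9583 [-2.22465046e+01  2.19783107e+01  6.96325994e+01 -1.12132203e-02
  8.83961005e+01 -1.12153548e+02]
False
4.4583 [ 0.58231261 -0.17316172  0.17059528] [ 0.25075279 -0.29817899  0.30146612] [ 0.05163897 -0.14204098 -0.01604672]
```

View pics/s2z.png

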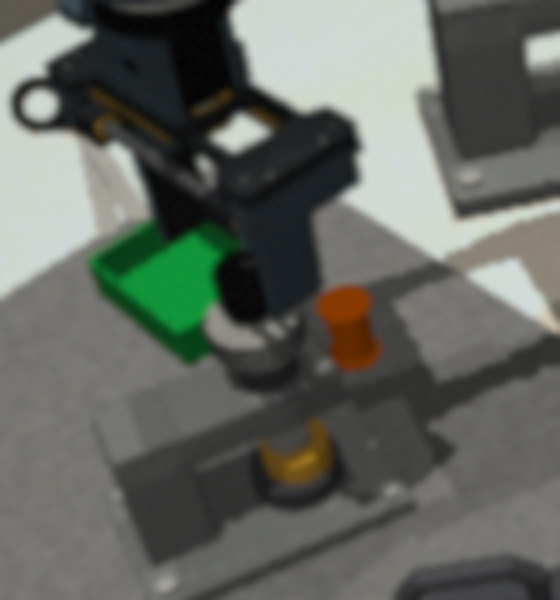

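The fingers straddle the knob at zoom (240,290), and the ring is still free below it. Next I grip the knob and check the centring.

```bash
cat >> h.py <<'E'
def rd(n=8):
    F=[];M=[]
    for _ in range(n): F.append(ctrl.current_contact_force());M.append(ctrl.current_wrist_torque());ctrl.sleep(.02)
    return np.mean(F,0).round(2),np.mean(M,0).round(4),np.std(M,0)[2].round(4)
E
python3 - <<'E'
from h import *
print(rd());ctrl.command_gripper(0.);print(ctrl.current_grip_width()*91,ctrl.current_t(),rd(),ctrl.current_tool_pos(),ctrl.current_q()[5])
E
```

```text
(array([-0.03,  0.01, -0.14]), array([ 0.1014, -0.1446,  0.0028]), np.float64(0.0193))
0.3947157342096695 6.0083 (array([-0.23,  1.25, 14.03]), array([ 0.2969, -0.0429, -0.005 ]), np.float64(0.029)) [ 0.58305077 -0.17324418  0.17138659] -112.18869348827674
```

```bash
python3 - <<'E'
from h import *
a=ctrl.read_camera('scene');b=ctrl.read_camera('top')
cv2.imwrite('pics/x.png',np.hstack([cv2.resize(a[110:260,100:240],None,fx=3,fy=3),cv2.resize(b[90:240,320:440],None,fx=3,fy=3)]))
E
```

```text
(no output)
```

View pics/x.png

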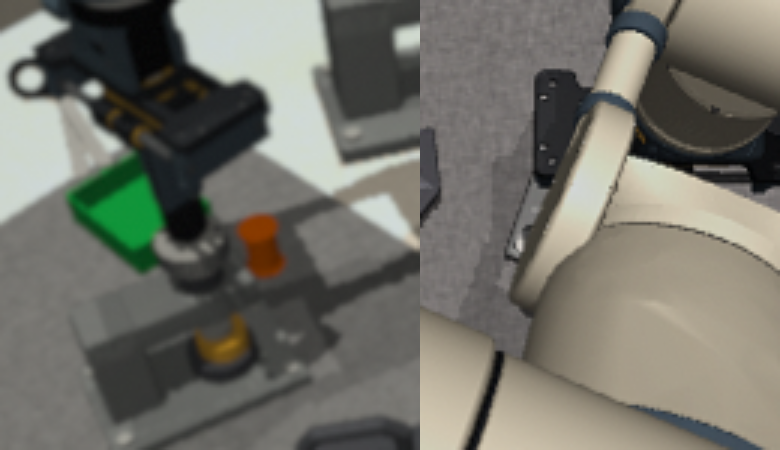

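```bash
python3 - <<'E'
from h import *
a=ctrl.read_camera('scene');T=np.array(ctrl.current_tool_pos());print(T,ctrl.current_eef_rot().round(3) if hasattr(ctrl.current_eef_rot(),'round') else ctrl.current_eef_rot(),ctrl.current_grip_width(),rd())
x0,y0,x1,y1=130,130,210,230
im=cv2.resize(a[y0:y1,x0:x1],None,fx=6,fy=6,interpolation=cv2.INTER_CUBIC)
for P,c in((T,(0,0,255)),(T+[0,0,.019],(0,255,255)),(T+[0,0,.079],(255,255,0))):
    q=((proj('scene',P)[0]-[x0,y0]+.5)*6).astype(int);print(q);cv2.circle(im,tuple(int(v) for v in q),4,c,-1)
cv2.imwrite('pics/y.png',im)
E
```

```text
[ 0.58307913 -0.17325084  0.17140205] [[-0.     0.003 -1.   ]
 [ 1.    -0.001 -0.   ]
 [-0.001 -1.    -0.003]] 0.007800767133949736 (array([-0.12,  1.32, 14.15]), array([ 0.3185, -0.0529,  0.0036]), np.float64(0.0408))
[195 329]
[185 293]
[151 172]
```

View pics/y.png

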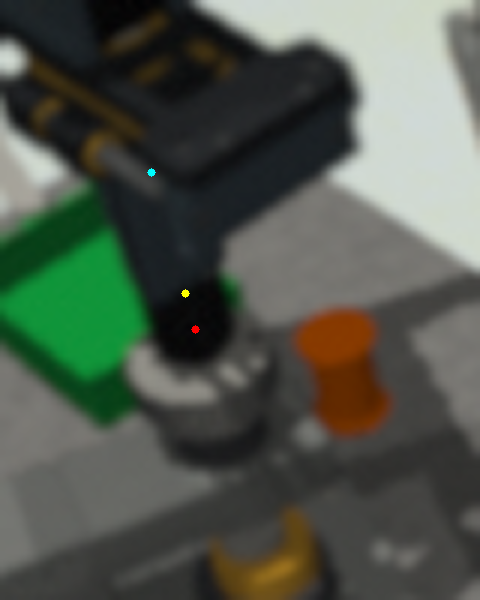

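```bash
python3 - <<'E'
from h import *
a=cv2.imread('pics/s2.png');T=np.array([.5823,-.1732,.1706])
x0,y0,x1,y1=130,130,210,230
im=cv2.resize(a[y0:y1,x0:x1],None,fx=6,fy=6,interpolation=cv2.INTER_CUBIC)
im=cv2.convertScaleAbs(im,alpha=1.8,beta=20)
def poly(Ps,c):
    q=((proj('scene',np.array(Ps))-[x0,y0]+.5)*6).astype(int);cv2.polylines(im,[q.reshape(-1,1,2)],True,c,1)
for s in(-1,1):
    for yo in (.0455,.059):
        y=T[1]+s*yo
        poly([[T[0]-.016,y,T[2]],[T[0]+.016,y,T[2]],[T[0]+.016,y,T[2]+.04],[T[0]-.016,y,T[2]+.04]],(0,255,255) if s>0 else (0,0,255))
cv2.imwrite('pics/y2.png',im)
im=cv2.convertScaleAbs(cv2.resize(ctrl.read_camera('scene')[y0:y1,x0:x1],None,fx=6,fy=6,interpolation=cv2.INTER_CUBIC),alpha=2.5,beta=20)
cv2.imwrite('pics/y3.png',np.hstack([cv2.imread('pics/y2.png')[:,:400],im[:,:400]]))
E
```

```text
(no output)
```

View pics/y3.png

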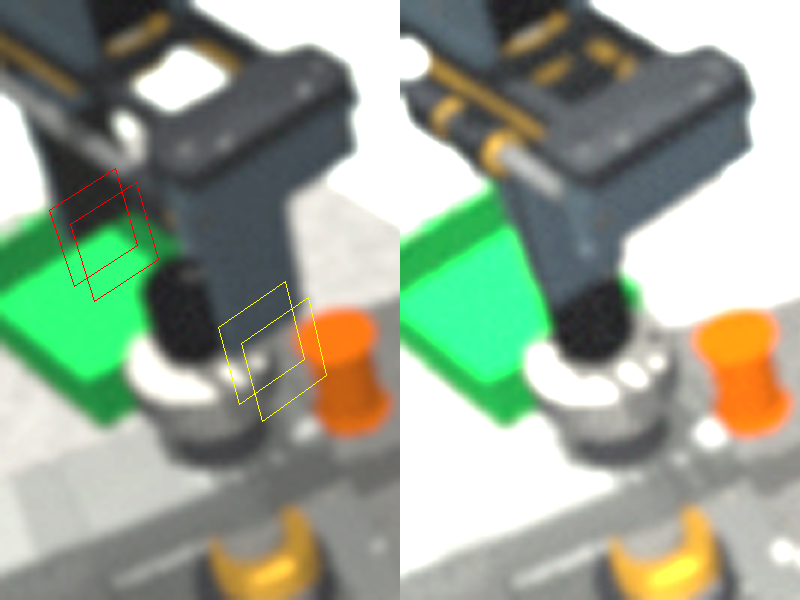

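The shut fingers seem to be resting on top of the knob: about 0 mm opening and 14 N upward. I'll lift and compare the shut fingertips with the reported TCP.

```bash
python3 - <<'E'
from h import *
p=np.array(ctrl.current_tool_pos())
for dz in(.004,.004,.02,.04):
    p[2]+=dz;ctrl.move_l(p,vel=.1);print(p[2],rd(3)[0])
T=np.array(ctrl.current_tool_pos());print(T,ctrl.current_grip_width(),ctrl.current_t())
x0,y0,x1,y1=130,110,210,210
im=cv2.convertScaleAbs(cv2.resize(ctrl.read_camera('scene')[y0:y1,x0:x1],None,fx=6,fy=6,interpolation=cv2.INTER_CUBIC),alpha=2,beta=20)
for P,c in((T,(0,0,255)),(T+[0,0,.019],(0,255,255)),(T+[0,0,.03],(255,255,0))):
    q=((proj('scene',P)[0]-[x0,y0]+.5)*6).astype(int);cv2.circle(im,tuple(int(v) for v in q),4,c,-1)
cv2.imwrite('pics/y4.png',im)
E
```

```text
0.17536216209751934 [ 0.05  0.24 -0.05]
0.17936216209751935 [-0.11  0.36 -0.5 ]
0.19936216209751934 [ 0.21 -0.07 -0.21]
0.23936216209751934 [ 0.56  0.37 -0.15]
[ 0.5826607  -0.17306892  0.23853767] 0.005170382440212618 8.075
```

View pics/y4.png

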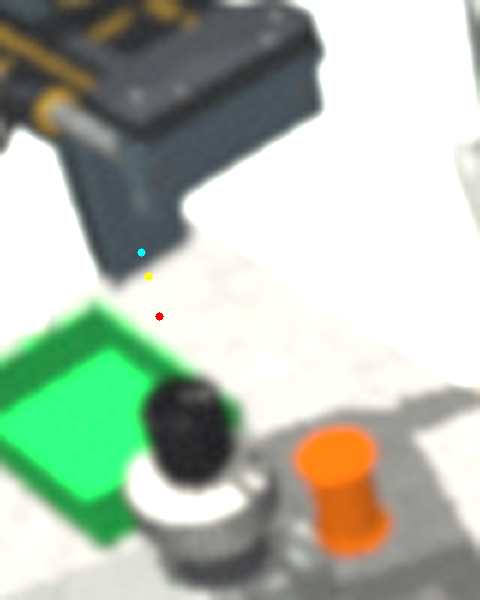

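```bash
python3 - <<'E'
from h import *
a=ctrl.read_camera('scene');b=ctrl.read_camera('top')
im=np.hstack([cv2.resize(a[40:200,60:260],None,fx=3,fy=3,interpolation=cv2.INTER_CUBIC)])
cv2.imwrite('pics/g1.png',cv2.convertScaleAbs(im,alpha=1.7,beta=25))
cv2.imwrite('pics/g2.png',cv2.resize(b[90:240,320:480],None,fx=3,fy=3,interpolation=cv2.INTER_CUBIC))
print(ctrl.current_q(),ctrl.current_eef_rot())
E
```

```text
[-2.21711414e+01  2.43452014e+01  7.52451996e+01  1.68602423e-03
  8.04828154e+01 -1.12170631e+02] [[ 1.40843506e-05 -1.17243012e-03 -9.99999313e-01]
 [ 9.99999870e-01  5.09109952e-04  1.34874623e-05]
 [ 5.09093789e-04 -9.99999183e-01  1.17243714e-03]]
```

View pics/g1.png

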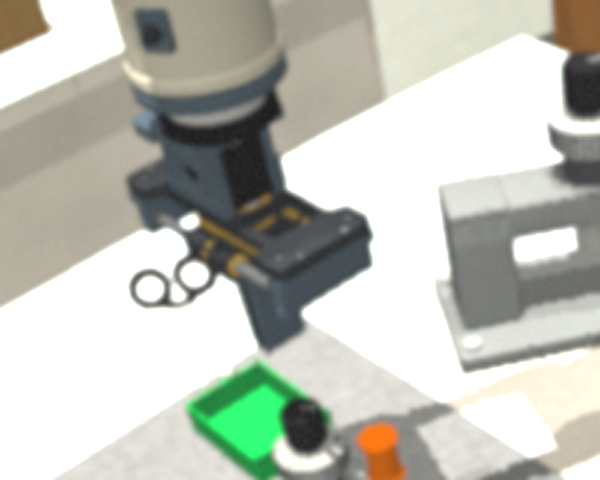

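View pics/g2.png

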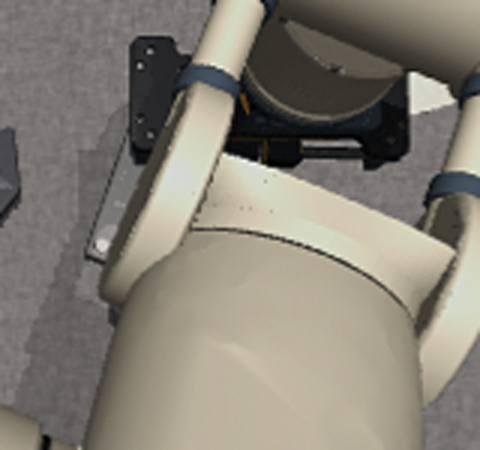

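```bash
python3 - <<'E'
from h import *
print('plate -x+y corner observed (181.7,128.3)')
for dz in(.03,.05,.079,.1,.11,.13):print(dz,proj('scene',[.5827-.038,-.173+.089,.2385+dz]))
print('tip: front corners observed',130-.5+115/6,110-.5+285/6,' ',130-.5+190/6,110-.5+235/6)
for dz in(0,.01,.02,.03,.04):print(dz,proj('scene',[[.5827+.016,-.173+.0135,.2385+dz],[.5827-.016,-.173+.0135,.2385+dz]]).ravel())
E
```

```text
plate -x+y corner observed (181.7,128.3)
0.03 [[193.24803027 159.51216737]]
0.05 [[191.78287193 152.06076398]]
0.079 [[189.58595904 140.82681864]]
0.1 [[187.93981345 132.35988029]]
0.11 [[187.13918036 128.22614801]]
0.13 [[185.50479892 119.75506873]]
tip: front corners observed 148.66666666666666 157.0   161.16666666666666 148.66666666666666
0 [154.06003879 168.49798357 165.46182391 161.13481322]
0.01 [153.0559952  165.00769748 164.56387917 157.64838837]
0.02 [152.03880037 161.46376989 163.65442919 154.10957617]
0.03 [151.0082785  157.86518377 162.73332527 150.51741135]
0.04 [149.96425528 154.21090637 161.80042018 146.87091462]
```

The pictures and the contact agree: the whole tool sits about 29 mm higher than the reported TCP. The shut tips touched the 200 mm knob top at a reported 171 mm. I'll allow for that offset and descend again.

```bash
python3 - <<'E'
from h import *
ctrl.command_gripper(1.);print(ctrl.current_grip_width(),rd(4))
print(ctrl.move_l([.582,-.173,.142],vel=.12,contact_N=6),ctrl.current_tool_pos(),ctrl.current_t())
print(rd());ctrl.command_gripper(0.);print(ctrl.current_grip_width()*91,rd(),ctrl.current_tool_pos(),ctrl.current_t())
a=ctrl.read_camera('scene');crop(a,110,110,230,230,5,'pics/k1.png')
E
```

```text
0.9960547254018978 (array([ 0.44,  0.17, -0.3 ]), array([ 0.095 , -0.1597, -0.0018]), np.float64(0.019))
False [ 0.58243642 -0.17318383  0.14266605] 10.6417
(array([-0.19, -0.  , -0.15]), array([ 0.0709, -0.1331, -0.005 ]), np.float64(0.0318))
31.568882016936083 (array([-0.54, -5.41, -0.31]), array([-0.7859, -0.0361,  0.0008]), np.float64(0.0311)) [ 0.58203566 -0.17352269  0.14204971] 11.85
```

View pics/k1.png

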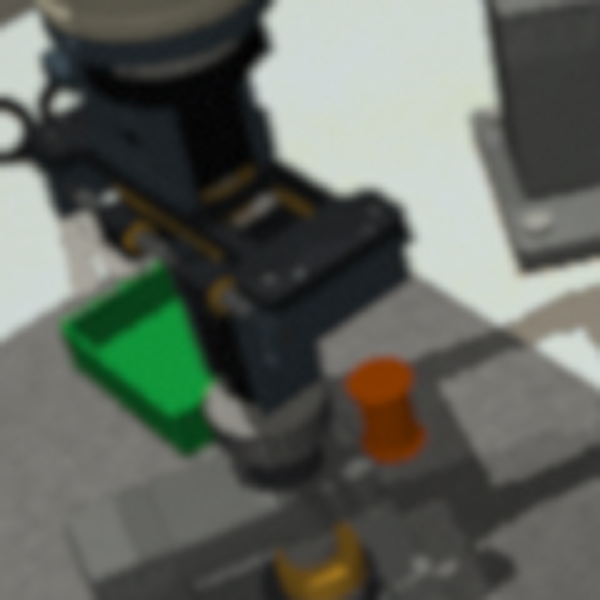

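```bash
python3 - <<'E'
from h import *
ctrl.move_l([.582,-.1736,.142],vel=.02);print(rd(10),ctrl.current_tool_pos())
ctrl.move_l([.582,-.1742,.142],vel=.02);print(rd(10),ctrl.current_tool_pos(),ctrl.current_t())
E
```

```text
(array([-0.17, -1.1 ,  0.69]), array([ 0.0062, -0.1066, -0.0173]), np.float64(0.0266)) [ 0.5820076  -0.17354526  0.14202435]
(array([0.19, 5.71, 2.09]), array([ 1.1704, -0.1942, -0.0104]), np.float64(0.026)) [ 0.5819949  -0.17357784  0.14198861] 12.7333
```

```bash
python3 - <<'E'
from h import *
ctrl.move_l([.582,-.1737,.142],vel=.03)
ctrl.command_gripper(.75);print(ctrl.current_t())
ctrl.goto([.582,-.1737,.142],Rz(0));print(ctrl.current_t(),rd(4))
ctrl.command_gripper(0.);print(ctrl.current_grip_width()*91,rd(10),ctrl.current_tool_pos(),ctrl.current_t())
E
```

```text
13.7083
15.1667 (array([-0.2 , -0.08, -0.07]), array([-0.0397, -0.125 , -0.0251]), np.float64(0.0321))
30.857376590022636 (array([11.84,  1.3 , -6.11]), array([ 0.1852, -1.8647,  0.0474]), np.float64(0.0283)) [ 0.58386535 -0.17374716  0.14217618] 16.0583
```

```bash
python3 - <<'E'
from h import *
for x in(.5838,.5843):
    ctrl.move_l([x,-.1737,.142],vel=.02);print(x,rd(10),ctrl.current_tool_pos(),ctrl.current_q()[5])
E
```

```text
0.5838 (array([1.  , 0.1 , 1.99]), array([-0.0135,  0.0453,  0.0979]), np.float64(0.0246)) [ 0.58390911 -0.17373662  0.14211413] -22.186620521450113
0.5843 (array([-2.68, -0.18,  5.33]), array([-0.0576,  0.6661,  0.0758]), np.float64(0.0216)) [ 0.58388784 -0.17369638  0.14207244] -22.1644957410535
```

```bash
cat >> h.py <<'E'
AX=[.5839,-.1737]
def turn(yaw,z,n=10):
    ctrl.movej(ctrl.ik([*AX,z],Rz(yaw)));F,M,s=rd(n)
    print(yaw,'q6 %.2f'%ctrl.current_q()[5],'F',F,'Mz',M[2],'w %.1f t %.2f'%(ctrl.current_grip_width()*91,ctrl.current_t()),flush=True);return F,M
E
python3 - <<'E'
from h import *
for y in(0,-4,-8,-12,-16,-20):
    F,M=turn(y,.142)
    if M[2]>.28:break
E
```

```text
0 q6 -22.18 F [-0.8   0.03  4.67] Mz 0.057 w 31.3 t 17.31
-4 q6 -18.17 F [-0.82  0.14  5.26] Mz -0.2237 w 31.3 t 17.73
-8 q6 -14.17 F [-1.03  0.19  5.52] Mz -0.2421 w 31.5 t 18.14
-12 q6 -10.17 F [-1.29 -0.09  5.32] Mz -0.2333 w 31.3 t 18.56
-16 q6 -6.17 F [-1.35 -0.26  5.43] Mz -0.2268 w 31.5 t 18.98
-20 q6 -2.17 F [-1.54 -0.17  5.64] Mz -0.2325 w 31.4 t 19.39
```

```bash
python3 - <<'E'
from h import *
a=ctrl.read_camera('scene');b=ctrl.read_camera('top');crop(a,110,110,230,230,5,'pics/k2.png');crop(b,320,90,440,210,5,'pics/k2t.png')
E
```

```text
(no output)
```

View pics/k2.png

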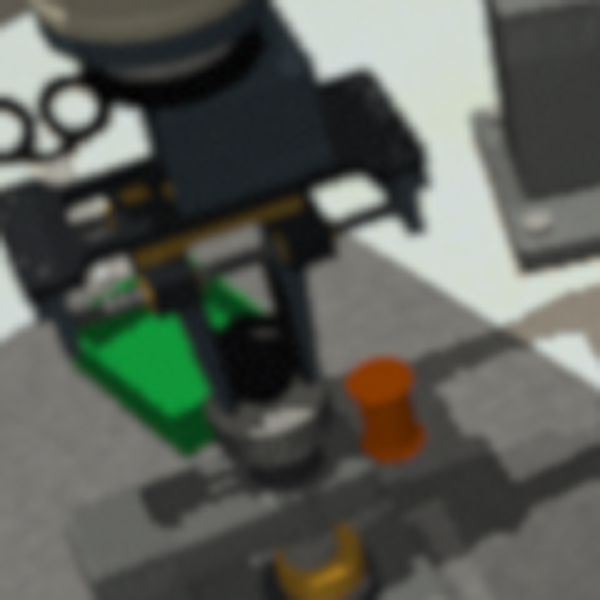

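View pics/k2t.png

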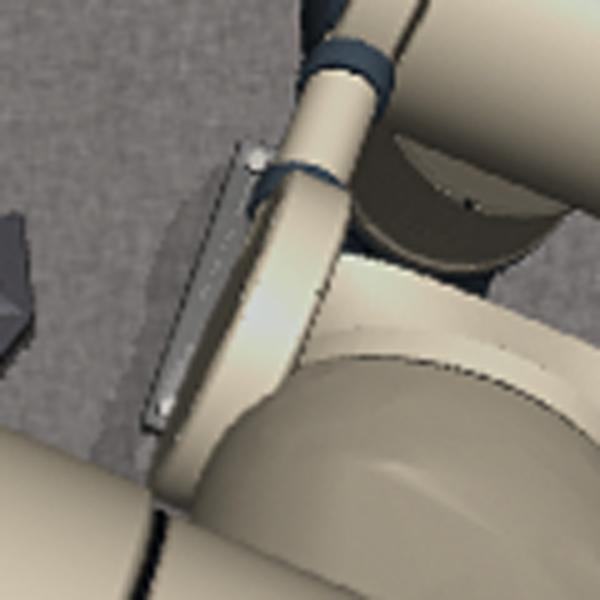

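The view shows the gripper turned clockwise as commanded, with the fingers on the knob and the ring clear. The Mz sign at rest isn't what I expected, so I'll look at the transient.

```bash
python3 - <<'E'
from h import *
def trace(n=12):
    o=[]
    for i in range(n):
        o.append((round(ctrl.current_wrist_torque()[2],3),round(ctrl.current_effort()[5],3),round(ctrl.current_q()[5],3)));ctrl.sleep(.02)
    return o
print(trace(4))
ctrl.movej(ctrl.ik([*AX,.142],Rz(-23)));print(trace(),ctrl.current_t())
q=ctrl.current_q()
for i in range(4):
    ctrl.movej(ctrl.ik([*AX,.142],Rz(-23-.5*(i+1))));print(trace(3),ctrl.current_t())
E
```

```text
[(np.float64(-0.214), np.float64(-0.232), np.float64(-2.171)), (np.float64(-0.212), np.float64(-0.232), np.float64(-2.168)), (np.float64(-0.232), np.float64(-0.232), np.float64(-2.171)), (np.float64(-0.248), np.float64(-0.232), np.float64(-2.17))]
[(np.float64(-0.116), np.float64(0.343), np.float64(0.848)), (np.float64(-0.116), np.float64(0.174), np.float64(0.839)), (np.float64(-0.147), np.float64(0.059), np.float64(0.835)), (np.float64(-0.147), np.float64(-0.015), np.float64(0.831)), (np.float64(-0.135), np.float64(-0.063), np.float64(0.828)), (np.float64(-0.165), np.float64(-0.092), np.float64(0.828)), (np.float64(-0.116), np.float64(-0.11), np.float64(0.827)), (np.float64(-0.169), np.float64(-0.121), np.float64(0.827)), (np.float64(-0.16), np.float64(-0.128), np.float64(0.826)), (np.float64(-0.08), np.float64(-0.132), np.float64(0.825)), (np.float64(-0.169), np.float64(-0.134), np.float64(0.827)), (np.float64(-0.143), np.float64(-0.135), np.float64(0.825))] 20.0083
[(np.float64(0.077), np.float64(0.182), np.float64(1.32)), (np.float64(0.143), np.float64(0.154), np.float64(1.32)), (np.float64(0.11), np.float64(0.135), np.float64(1.318))] 20.3083
[(np.float64(0.086), np.float64(0.186), np.float64(1.822)), (np.float64(0.105), np.float64(0.158), np.float64(1.82)), (np.float64(0.09), np.float64(0.14), np.float64(1.818))] 20.6083
[(np.float64(0.127), np.float64(0.186), np.float64(2.32)), (np.float64(0.092), np.float64(0.159), np.float64(2.318)), (np.float64(0.083), np.float64(0.14), np.float64(2.318))] 20.9083
[(np.float64(0.091), np.float64(0.186), np.float64(2.818)), (np.float64(0.12), np.float64(0.159), np.float64(2.821)), (np.float64(0.092), np.float64(0.14), np.float64(2.819))] 21.2083
```

```bash
python3 - <<'E'
from h import *
y=-25
while y>-165:
    y-=5
    F,M=turn(y,.142,6)
    if M[2]>-.17 or abs(F[:2]).max()>8:break
E
```

```text
-30 q6 7.83 F [-1.55 -0.09  5.62] Mz -0.2144 w 31.4 t 21.56
-35 q6 12.83 F [-1.63  0.03  5.08] Mz -0.2307 w 31.0 t 21.91
-40 q6 17.83 F [-1.35  0.31  6.12] Mz -0.2168 w 31.7 t 22.26
-45 q6 22.83 F [-1.57  0.23  5.53] Mz -0.2045 w 31.2 t 22.61
-50 q6 27.83 F [-1.35  0.06  6.02] Mz -0.1829 w 31.2 t 22.96
-55 q6 32.83 F [-1.72  0.24  5.76] Mz -0.1735 w 31.4 t 23.31
-60 q6 37.83 F [-1.93 -0.26  5.73] Mz -0.1703 w 31.3 t 23.66
-65 q6 42.83 F [-1.67  0.78  5.62] Mz -0.1487 w 31.2 t 24.01
```

```bash
python3 - <<'E'
from h import *
for y in(-65.5,-66,-66.5,-67,-67.5): 
    ctrl.movej(ctrl.ik([*AX,.142],Rz(y)));m=[]
    for i in range(4): m.append(ctrl.current_wrist_torque()[2]);e=ctrl.current_effort()[5];ctrl.sleep(.02)
    print(y,np.mean(m).round(3),round(e,3),ctrl.current_t())
E
```

```text
-65.5 0.206 0.216 24.325
-66 0.208 0.225 24.6417
-66.5 0.181 0.227 24.9583
-67 0.219 0.228 25.275
-67.5 0.21 0.229 25.5917
```

```bash
python3 - <<'E'
from h import *
for y in(-68,-68.5,-69,-69.5,-70,-70.5): 
    ctrl.movej(ctrl.ik([*AX,.142],Rz(y)));m=[];e=[]
    for i in range(4): m.append(ctrl.current_wrist_torque()[2]);e.append(round(ctrl.current_effort()[5],3));ctrl.sleep(.02)
    print(y,np.mean(m).round(3),e[0],e[-1],ctrl.current_t())
E
```

```text
-68 0.212 0.289 0.23 25.9083
-68.5 0.205 0.29 0.232 26.225
-69 0.206 0.291 0.233 26.5417
-69.5 0.232 0.293 0.234 26.8583
-70 0.171 0.294 0.236 27.175
-70.5 0.202 0.295 0.237 27.4917
```

```bash
python3 - <<'E'
from h import *
y=-70.5
while y>-78.5:
    y-=.5
    ctrl.movej(ctrl.ik([*AX,.142],Rz(y)));e=ctrl.current_effort()[5]
    print(y,round(e,4),end='; ')
    if e>.3115:break
m=[]
for i in range(8):m.append(ctrl.current_wrist_torque()[2]);ctrl.sleep(.02)
print(np.mean(m),ctrl.current_effort()[5],ctrl.current_t())
E
```

```text
-71.0 0.2964; -71.5 0.2977; -72.0 0.299; -72.5 0.3003; -73.0 0.3016; -73.5 0.3028; -74.0 0.3041; -74.5 0.3053; -75.0 0.3067; -75.5 0.308; -76.0 0.3092; -76.5 0.3105; -77.0 0.3118; 0.23808071808195208 0.23548216558992863 30.875
```

```bash
python3 - <<'E'
from h import *
y=-77
for k in range(6):
    y+=.1
    ctrl.movej(ctrl.ik([*AX,.142],Rz(y)));ctrl.sleep(.1);m=[]
    for i in range(5):m.append(ctrl.current_wrist_torque()[2]);ctrl.sleep(.02)
    print(y,np.mean(m).round(3),round(ctrl.current_effort()[5],3),ctrl.current_q()[5],ctrl.current_t())
    if np.mean(m)<.06:break
E
```

```text
-76.9 0.178 0.194 54.71304480082588 31.3083
-76.80000000000001 0.137 0.12 54.61625781500877 31.7417
-76.70000000000002 0.043 0.047 54.516155871955576 32.175
```

```bash
python3 - <<'E'
from h import *
ctrl.command_gripper(1.);print(rd(4),ctrl.current_t())
a=ctrl.read_camera('scene');crop(a,130,140,210,220,6,'pics/r0.png')
print(ctrl.move_l([*AX,.1085],vel=.06,contact_N=6),ctrl.current_tool_pos(),rd(4),ctrl.current_t())
ctrl.command_gripper(0.);print(ctrl.current_grip_width()*91,rd(8),ctrl.current_tool_pos(),ctrl.current_t())
a=ctrl.read_camera('scene');crop(a,130,140,210,220,6,'pics/r1.png')
cv2.imwrite('pics/r.png',np.hstack([cv2.imread('pics/r0.png')[:,:395],cv2.imread('pics/r1.png')[:,:395]]))
E
```

```text
(array([-0.09,  0.07,  0.58]), array([-0.0018,  0.0063, -0.0088]), np.float64(0.0368)) 33.25
False [ 0.5840018  -0.17373851  0.10853832] (array([ 0.03, -0.18, -0.  ]), array([ 0.0228, -0.0206, -0.0069]), np.float64(0.0227)) 34.075
55.22731903572596 (array([-0.52,  1.21,  1.36]), array([ 0.1654,  0.0689, -0.0186]), np.float64(0.0247)) [ 0.58387752 -0.17363973  0.10854804] 34.85
```

View pics/r.png

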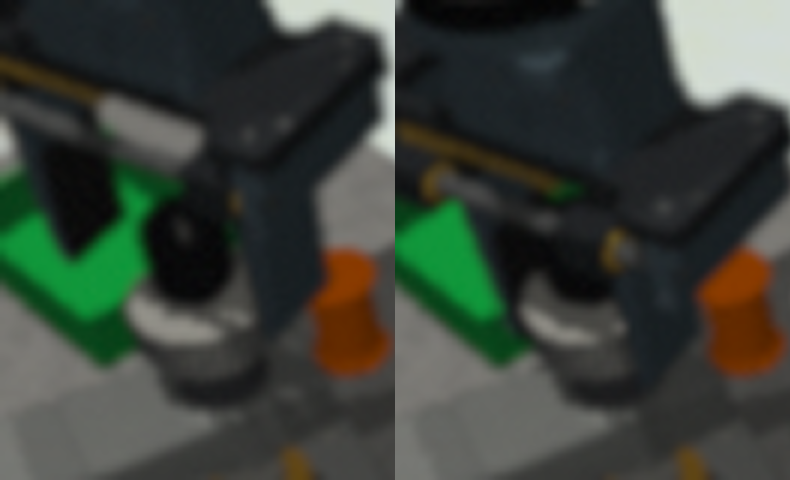

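```bash
python3 - <<'E'
from h import *
y=-76.7
while y>-160:
    y-=4 if y>-120 else 1
    F,M=turn(round(y,1),.1085,3)
    if M[2]>.2 or abs(F[:2]).max()>10:break
E
```

```text
-80.7 q6 58.40 F [-0.77  1.81  2.71] Mz -0.1342 w 55.3 t 35.20
-84.7 q6 62.36 F [-0.73  2.73  2.93] Mz -0.0674 w 55.1 t 35.50
-88.7 q6 66.34 F [-0.38  3.2   4.18] Mz -0.132 w 55.9 t 35.80
-92.7 q6 70.34 F [-1.09  3.09  4.16] Mz -0.0966 w 55.4 t 36.10
-96.7 q6 74.33 F [-1.18  4.17  5.12] Mz -0.1462 w 55.2 t 36.40
-100.7 q6 78.40 F [-1.08  4.08  4.98] Mz -0.1115 w 55.3 t 36.70
-104.7 q6 82.39 F [-1.44  3.36  5.  ] Mz -0.1439 w 55.3 t 37.00
-108.7 q6 86.40 F [-1.43  3.91  5.49] Mz -0.1134 w 55.0 t 37.30
-112.7 q6 90.39 F [-1.33  3.94  5.22] Mz -0.1055 w 55.5 t 37.60
-116.7 q6 94.40 F [-1.21  4.28  4.89] Mz -0.1078 w 55.1 t 37.90
-120.7 q6 98.39 F [-0.92  4.12  5.19] Mz -0.1189 w 55.2 t 38.20
-121.7 q6 99.39 F [-1.16  3.84  5.04] Mz -0.1053 w 55.1 t 38.50
-122.7 q6 100.39 F [-1.3   4.24  5.17] Mz -0.1291 w 55.2 t 38.80
-123.7 q6 101.39 F [-1.31  3.91  5.36] Mz -0.1387 w 55.2 t 39.10
-124.7 q6 102.39 F [-1.08  4.12  4.92] Mz -0.104 w 55.3 t 39.40
-125.7 q6 103.39 F [-0.79  4.42  4.75] Mz -0.1501 w 55.1 t 39.70
-126.7 q6 104.39 F [-1.13  4.1   5.14] Mz -0.1347 w 55.1 t 40.00
-127.7 q6 105.39 F [-0.83  3.9   4.35] Mz -0.1237 w 55.3 t 40.30
-128.7 q6 106.39 F [-1.63  4.13  5.52] Mz -0.1232 w 55.2 t 40.60
-129.7 q6 107.39 F [-0.95  3.75  4.81] Mz -0.1258 w 55.2 t 40.90
-130.7 q6 108.39 F [-1.25  4.41  5.14] Mz -0.1179 w 55.2 t 41.20
-131.7 q6 109.39 F [-1.39  4.4   5.12] Mz -0.0963 w 55.4 t 41.50
-132.7 q6 110.39 F [-1.46  4.46  5.01] Mz -0.1018 w 55.6 t 41.80
-133.7 q6 111.36 F [-0.95  3.45  5.47] Mz 0.632 w 55.2 t 42.10
```

```bash
python3 - <<'E'
from h import *
ctrl.sleep(.2);F,M,_=rd(6);print(M[2])
y=-133.7
while M[2]>.15 and y<-132.2:
    y+=.15;F,M=turn(round(y,2),.1085,5)
ctrl.command_gripper(1.);print(rd(4),ctrl.current_t())
print(ctrl.move_l([*AX,.20],vel=.1,contact_N=8))
p=ctrl.current_tool_pos();ctrl.goto([.5,.15,.33],Rz(-60));print(ctrl.current_t())
a=ctrl.read_camera('scene');b=ctrl.read_camera('top')
cv2.imwrite('pics/fa.png',a);cv2.imwrite('pics/fb.png',b)
im=np.hstack([cv2.resize(b[105:205,340:420],None,fx=5,fy=5,interpolation=cv2.INTER_CUBIC),cv2.resize(a[160:260,125:205],None,fx=5,fy=5,interpolation=cv2.INTER_CUBIC)]);cv2.imwrite('pics/f.png',im)
E
```

```text
0.6441
-133.55 q6 111.21 F [-0.75  3.57  4.66] Mz 0.4992 w 55.5 t 42.73
-133.4 q6 111.07 F [-1.31  4.27  5.1 ] Mz 0.2951 w 55.2 t 43.07
-133.25 q6 110.93 F [-1.41  4.11  4.84] Mz 0.0861 w 55.2 t 43.40
(array([ 0.29, -0.59, -0.19]), array([0.0657, 0.0229, 0.0018]), np.float64(0.0267)) 44.175
False
46.5917
```

View pics/f.png

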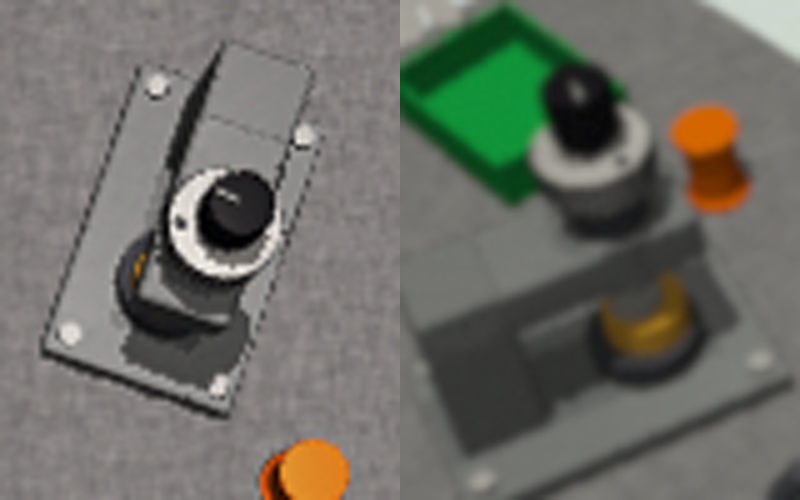

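View pics/fb.png

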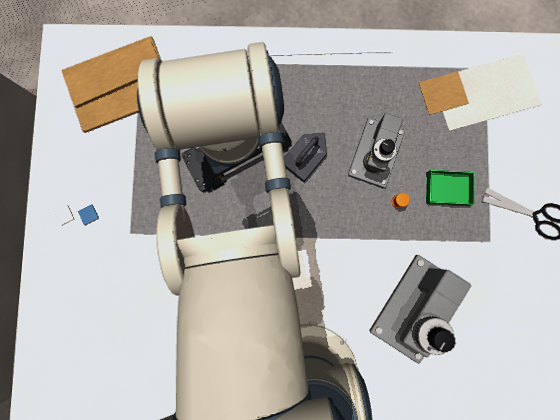

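The knob mark has turned about 75° clockwise (77° commanded). The ring dot has gone from top-zoom (204,259) to (180,222), about 60° clockwise (56.5° commanded). The iron, spool and pin box are where they were, and the arm is clear. Handing in.

```bash
python3 - <<'E'
from bench import ctrl
print(ctrl.current_contact_force());ctrl.sign_off();print(ctrl.current_t())
E
```

```text
[0.01182801 0.75603179 0.0612056 ]
the job is handed in; nothing more can be done
the job is handed in; nothing more can be done
```

I tightened the middle clamp's knob to about 25 N on the die, then locked the ring at its stop and let go. The job was handed in at about 47 s of the 69 s allowed, with the arm clear.

- **Knob:** I turned it 77° clockwise. The turning torque rose from 0.186 N m with the foot free to 0.312 N m, a gain of 0.126 N m, which is about 25 N. I let the twist out of the gripper before releasing.
- **Ring:** I turned it about 56.5° clockwise. It hit the stop sharply, with the torque jumping from about 0.12 to 0.63 N m. I eased off that torque before releasing.
- **Final pictures:** The knob mark turned about 75° and the ring dot about 60°, which fits the commands to within reading error. The iron, spool and pin box look unmoved.

**What disagreed or went wrong:**
- **Tool height:** The real fingertips sit about 29 mm higher than the reported tool position. Because of this, my first grip closed on top of the knob and pressed it with about 14 N. I lifted off and corrected for the offset from then on.
- **Force estimates:** The force can only be inferred from torque. The torque at rest suggested about 27 N, and an earlier check using the backward friction suggested about 22–23 N. All are well below 45 N.
- **Ring during the knob turn:** I did not check separately that the ring stayed still. The fingers were about 8 mm above it, and its total rotation matches the ring move alone.

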